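# Open the lavender soap case

## Task

The lavender soap case on the shop counter has to be opened for restocking. Turn the two brass turn buttons of the case with the lavender-purple panel fully aside so that they no longer overlap the panel, then lift that panel out by its wooden handle and set it down gently, flat and handle up, in the middle of the cork mat.

Things in the scene. Friction and masses are not known exactly. Their poses are not given: they have to be found in the camera images.
- panel_handle (a point): Middle of the upright wooden handle (62 along y, 14 along x, 30 mm high) on the loose lavender-purple panel, 0.25 kg, 100 (x) by 130 (y) by 8 mm, not the red one nearby. It lies with 2 mm play in a fixed case 140 by 194 by 60 mm high, flush with the rim, all square. This point is 15 mm above the panel's top and the rim, 23 mm above its underside. z up. Button pivots: at y = +81 (left), -81 mm (right).
- lav_case_button_left (a joint): Angle of the left brass turn button, rad: 0 = along the panel's y, overlapping its edge by 14 mm; + is anticlockwise from above. Strip 60 by 14 mm, centred on its pivot, 3 to 8 mm above the rim, with an upright grip fin along it, 38 long, 10 wide, top 30 mm above the rim. Turns either way to stops at 1.62, 0.04 N m friction, stays put. Clears the panel beyond 1.26.
- lav_case_button_right (a joint): Angle of the right brass turn button (pivot at the panel's y = -81 mm), rad; same size, zero, sense and behaviour as the left one. Both start within 0.25 of 0.
- mat_center (a point): Centre of the top face of the fixed cork mat, 170 mm (x) by 200 mm (y), 4 mm thick, lying on the counter.
Mind the look-alikes: they are no part of the job. What is shaped like the part that bears panel_handle but turquoise is not meant.

How it is judged:
On the way, in this order (a step that is already met when the one before it is completed fails the run):
1. both turn buttons of the lavender case are turned aside (more than 63 degrees, either way) while its panel still lies in the case ((value of joint lav_case_button_left above 1.1 rad or value of joint lav_case_button_left below -1.1 rad) and (value of joint lav_case_button_right above 1.1 rad or value of joint lav_case_button_right below -1.1 rad) and height (world z) of panel_handle below 0.085 m), for 0.2 s.
2. the lavender panel is lifted clear of its frame (height (world z) of panel_handle above 0.092 m), for 0.1 s.
At the end, for the whole second after the job is handed in: The lavender panel lies at rest, released, flat (within 10 degrees) and handle up on the cork mat, its centre within 30 mm of the mat's centre, turned any way; the case's buttons were turned aside first (horizontal distance between panel_handle and mat_center below 0.03 m and height (world z) of panel_handle below 0.035 m and angle between panel_handle's own z axis and vertical below 0.17 rad and linear speed of panel below 0.02 m/s); the robot touches nothing.
It fails at once if the panel is dropped or banged down (faster than 0.65 m/s within 35 mm of the mat's height) (linear speed of panel above 0.65 m/s and height (world z) of panel_handle below 0.06 m).
It also fails if it takes over 69 s, if anything falls off the work surface, if the arm or the gripper's body presses on something with over 40 N, if the wrist force passes 120 N, or if a joint passes its speed limit or range.

## Robot

A 7-joint arm with a two-finger parallel gripper is mounted at the origin on the work surface. World frame = base frame: x ahead of the robot, y to its left, z up, the work surface at z = 0. Lengths are in m, angles in rad, forces in N, time in s.
With the tool pointing down it reaches from about 0.425 to 0.95 m from the base axis. Payload 4.7 kg.
Tool frame: the origin (TCP) lies midway between the tips of the shut fingers; the grasp point (between the pads) lies robot.pinch_z behind it (robot.pinch_z is the distance from the TCP to the grasp point, in m); x points along the fingers, z is the direction in which the jaws open and shut, and the axes are right-handed (so a half turn about x gives the same grasp; the last joint's range is limited). The gripper opens to 85 mm and grips with 20 to 120 N. Pads are 22 mm wide; open, the fingers measure 114 mm over their backs; the gripper's body (76 mm by 85 mm) begins 54 mm behind the grasp point. The pads swing forward as they close: fully open they stand 13 mm farther back than shut.
Start: joints at [1.14, 0.469, -0.049, 1.532, 0.024, 1.141, -0.082], TCP at [0.264, -0.621, 0.206] pointing down, gripper open.
Joint ranges: [-2.59, 2.59], [-0.33, 1.99], [-1.39, 1.29], [0.1, 2.45], [-1.04, 4.18], [0.21, 1.99], [-2.66, 2.66]. Speed limits (rad/s): [2.57, 2.57, 3.14, 3.14, 3.14, 3.14, 3.14].

## Interface

Orientations are given as a unit quaternion [w, x, y, z].
In Python, from plant import robot gives the robot as it stands.
- The arm moves only by the tool move_arm, never from a script. Its argument "steps" is a list of rows, each a list of 2 entries, a list of its own where there are three numbers: the shift along the tool's x, y, z scaled (see below), then the turn, a rotation vector about the tool's x, y, z scaled (see below). In form: [[[tx, ty, tz], [rx, ry, rz]], ...]. A call has 1 to 20 rows; each row is the pose to reach, as a shift and turn from the pose commanded when the call began, along the tool's axes at that moment; what a row does not reach only later rows make up. The controller multiplies each number of a shift by 10 cm and each number of a turn by pi/2 rad. A row lasts 1/10 s, in which the tool goes at most 50 mm and 8.59 degrees, less where a joint would pass 70% of its speed; a pose out of reach is approached as far as the arm can. A call with a number of a shift or a turn outside -1 to 1 is refused whole. A call with a gripper value outside its range is refused whole. "gripper" is the opening, from 0 (shut) to 1 (fully open), set as the call begins (left out, the last holds). The fingers move at their own pace and stop on an object; the grip force is fixed at half the most. Time passes only in rows, so rows that repeat a pose let the fingers close. It gives the time, the measured TCP pose, the force and the opening at its end, in the units of the state.
- robot.get_state(): the state, without advancing time (a new reading comes with each control period).
- robot.get_image(name): name is "scene" or "top" or "wrist"; returns the picture (480x640x3 uint8, red, green, blue); there is no depth.
- robot.camera_model(name): a dict with "K" (3x3 intrinsics, pixels), "k1" (the pictures are not rectified: a ray, as slopes to the right and down, at radius r is drawn at 1 + k1 r^2 times it, then the intrinsics apply), "rvec" (rotation vector, rad) and "tvec" (3), from world to camera coordinates, as OpenCV has them. Camera axes: x right, y down, z forward; pixel columns grow to the right and rows downward; lengths in m; the calibration is good to about 2 mm. A picture is of the moment at which its call begins: read the wrist's pose just before it. camera_model takes no time and is no camera call; for the wrist camera it gives the pose at the moment of the call.
- robot.finish_job(): hands the job in, once; it reports no verdict.
The state is a dict: "clock": time; "joint_positions": joint angles; "joint_vel": joint speeds; "tau": joint torques, N m; "tool_pos": TCP position; "eef_rot": TCP orientation; "ft_force": force on the tool from outside, world axes, zero at the start; "ft_torque": the same for the moment, N m; "finger_gap": finger opening in m.
Only numpy, scipy, OpenCV 4.12 (cv2) and the standard library are available. Lean on these libraries where they do the work, as an engineer would, in place of code of your own. Each camera call takes 0.05 s, during which the arm holds its last target.

## Working session

There is one attempt and no reset: what is moved stays moved. The work goes in short steps, Python scripts to look and compute and a tool call to move; the robot and the scene stay as the last step left them, time stands still between calls to the robot, and variables do not carry over. Pictures are saved under pics/ and viewed, and the job is handed in when it is done.

Besides the shell and the picture viewer there is one more tool, called in YAML: its name, and indented under it one key for each argument. move_arm: Moves the arm, as the interface text tells. Its arguments: {"type":"object","properties":{"steps":{"type":"array"},"gripper":{"type":"number"}},"required":["steps"]}

```bash
mkdir -p pics; ls; python3 - <<'E'
from plant import robot
import cv2
s=robot.get_state()
print({k:(v if not hasattr(v,'__len__') else [round(float(x),4) for x in v]) for k,v in s.items()}, robot.pinch_z)
for n in ("scene","top","wrist"):
    m=robot.camera_model(n); print(n,m)
    cv2.imwrite(f"pics/{n}0.png",cv2.cvtColor(robot.get_image(n),cv2.COLOR_RGB2BGR))
E
```

```text
pics
{'clock': 0.0, 'joint_positions': [1.1401, 0.4695, -0.0486, 1.5337, 0.0241, 1.141, -0.0823], 'joint_vel': [-0.001, -0.0007, 0.0001, 0.0011, 0.0012, -0.0002, -0.0025], 'tau': [-0.0014, -51.0304, -0.0476, -23.7713, 0.0107, 0.0076, 0.0], 'tool_pos': [0.2637, -0.6206, 0.2047], 'eef_rot': [0.5891, 0.3905, 0.5903, -0.3898], 'ft_force': [-0.6129, 0.3577, 0.8964], 'ft_torque': [-0.0156, 0.002, -0.0065], 'finger_gap': 0.08559789046214078} 0.0187
scene {'K': array([[494.51427276,   0.        , 317.33795773],
       [  0.        , 494.51427276, 240.02752213],
       [  0.        ,   0.        ,   1.        ]]), 'k1': -0.07862746892173048, 'rvec': array([ 1.90742913,  1.44210222, -0.64992147]), 'tvec': array([-0.12579889, -0.19226947,  1.57856469])}
top {'K': array([[513.80114174,   0.        , 335.89736803],
       [  0.        , 513.80114174, 241.21722942],
       [  0.        ,   0.        ,   1.        ]]), 'k1': -0.0712813016089013, 'rvec': array([ 2.08064763, -2.12891902,  0.17116995]), 'tvec': array([0.03278826, 0.4292434 , 0.96983414])}
wrist {'K': array([[380.14030706,   0.        , 322.19725956],
       [  0.        , 380.14030706, 244.34307067],
       [  0.        ,   0.        ,   1.        ]]), 'k1': -0.059992559155770966, 'rvec': array([-2.37832895,  1.57400078,  0.26631742]), 'tvec': array([-0.67438372, -0.04206947,  0.38033079])}
```

View pics/scene0.png

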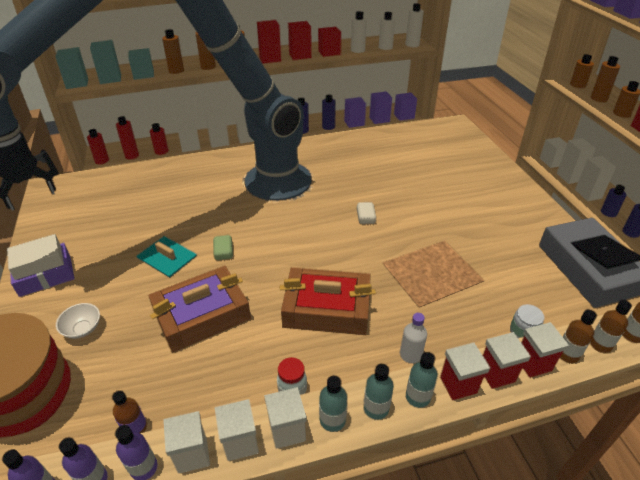

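View pics/top0.png

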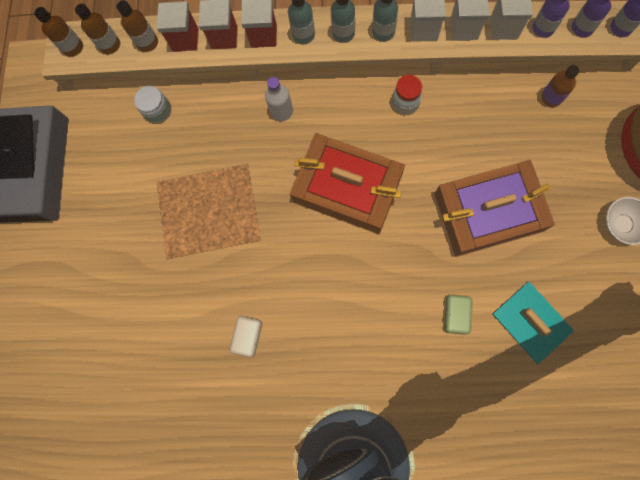

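View pics/wrist0.png

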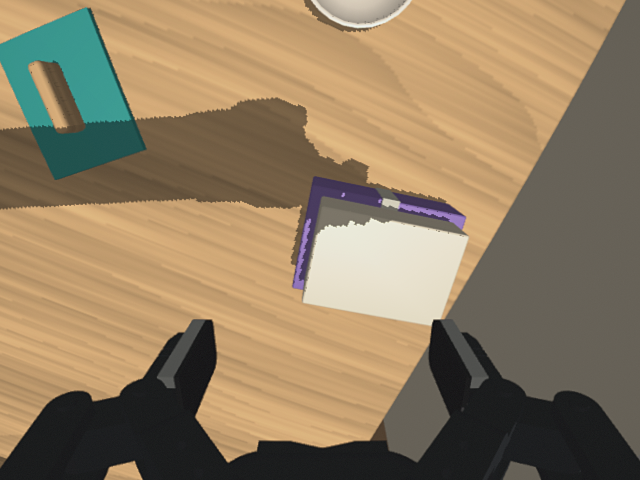

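Scene: lavender case right of the red one, at about (200,305) in the scene view and (497,207) in the top view. The mat is at top-view (208,210). The turquoise panel is loose at (533,322). The wrist camera doesn't see the case yet.

```bash
cat > h.py <<'E'
import numpy as np, cv2
from scipy.spatial.transform import Rotation as R
def ray(m,uv):
    uv=np.atleast_2d(np.array(uv,float)); K=m["K"]
    k=np.array([m["k1"],0,0,0,0])
    n=cv2.undistortPoints(uv.reshape(-1,1,2),K,k).reshape(-1,2)
    Rm=cv2.Rodrigues(np.array(m["rvec"]))[0]
    return -Rm.T@np.array(m["tvec"]), np.c_[n,np.ones(len(n))]@Rm
def onplane(m,uv,z):
    o,d=ray(m,uv); return o+d*((z-o[2])/d[:,2:3])
def tri(a,ua,b,ub):
    o1,d1=ray(a,ua);o2,d2=ray(b,ub);d1=d1[0];d2=d2[0]
    t=np.linalg.lstsq(np.c_[d1,-d2],o2-o1,rcond=None)[0]
    p,q=o1+t[0]*d1,o2+t[1]*d2; return (p+q)/2,np.linalg.norm(p-q)
def proj(m,P):
    return cv2.projectPoints(np.atleast_2d(np.array(P,float)),np.array(m["rvec"]),np.array(m["tvec"]),m["K"],np.array([m["k1"],0,0,0,0]))[0].reshape(-1,2)
def save(n,im,box=None,s=1):
    if box: im=im[box[1]:box[3],box[0]:box[2]]
    cv2.imwrite(n,cv2.cvtColor(cv2.resize(im,None,fx=s,fy=s,interpolation=cv2.INTER_NEAREST),cv2.COLOR_RGB2BGR))
def mask(im,lo,hi,box=None):
    h=cv2.cvtColor(im,cv2.COLOR_RGB2HSV); k=cv2.inRange(h,np.array(lo),np.array(hi))
    if box:
        z=np.zeros_like(k); z[box[1]:box[3],box[0]:box[2]]=k[box[1]:box[3],box[0]:box[2]]; k=z
    return k
E
python3 - <<'E'
from h import *
from plant import robot
mt=robot.camera_model("top");ms=robot.camera_model("scene")
t=cv2.cvtColor(cv2.imread("pics/top0.png"),cv2.COLOR_BGR2RGB);s=cv2.cvtColor(cv2.imread("pics/scene0.png"),cv2.COLOR_BGR2RGB)
save("pics/topc.png",t,(420,145,570,265),5);save("pics/scenec.png",s,(135,255,265,350),6)
h=cv2.cvtColor(t,cv2.COLOR_RGB2HSV)
for p in[(480,215),(500,202),(458,215),(540,192),(208,210)]:print(p,h[p[1],p[0]])
k=mask(t,(115,70,60),(140,255,255),(430,155,560,260))
pts=cv2.findNonZero(k); r=cv2.minAreaRect(pts); print(r)
c=onplane(mt,cv2.boxPoints(r),0.06); print(c.round(4), c.mean(0))
print(np.linalg.norm(np.roll(c,-1,0)-c,axis=1))
# mat
k=mask(t,(5,90,60),(16,255,215),(140,150,280,270)); k=cv2.morphologyEx(k,cv2.MORPH_CLOSE,np.ones((7,7)));k=cv2.morphologyEx(k,cv2.MORPH_OPEN,np.ones((7,7)))
r=cv2.minAreaRect(max(cv2.findContours(k,0,2)[0],key=cv2.contourArea));print("mat",r)
c=onplane(mt,cv2.boxPoints(r),0.004);print(c.round(4),c.mean(0),np.linalg.norm(np.roll(c,-1,0)-c,axis=1))
E
```

```text
(480, 215) [137  95 169]
(500, 202) [ 16 130 194]
(458, 215) [ 17 163 114]
(540, 192) [ 18 172 139]
(208, 210) [ 14 140 158]
((496.3868103027344, 204.60374450683594), (49.99924087524414, 66.89458465576172), 74.05460357666016)
[[ 0.5232 -0.2185  0.06  ]
 [ 0.5579 -0.3491  0.06  ]
 [ 0.4593 -0.3669  0.06  ]
 [ 0.4262 -0.2386  0.06  ]] [ 0.49165829 -0.29328797  0.06      ]
[0.1350959  0.10014678 0.13246308 0.09909184]
mat ((209.5, 209.5), (119.0, 139.0), 90.0)
[[0.6512 0.4471 0.004 ]
 [0.6391 0.1417 0.004 ]
 [0.3829 0.141  0.004 ]
 [0.3894 0.4316 0.004 ]] [0.51563524 0.29033877 0.004     ] [0.30558027 0.25618411 0.29065578 0.26220342]
```

View pics/topc.png

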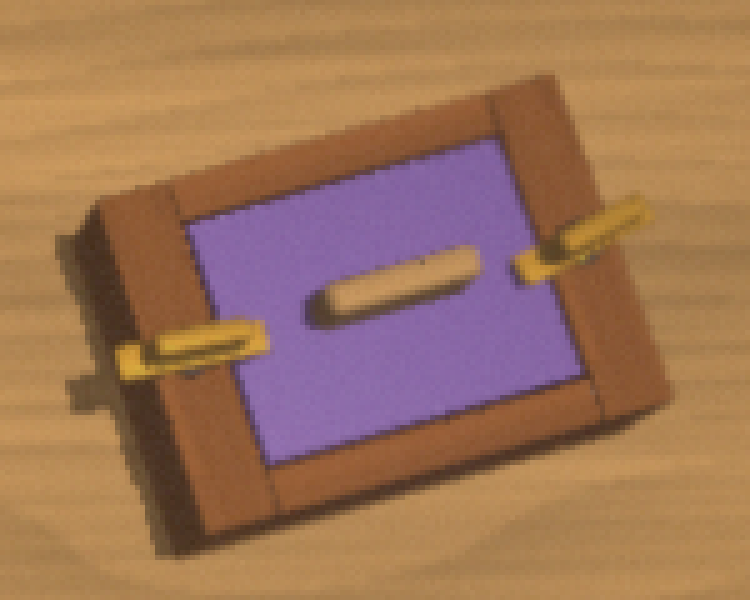

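View pics/scenec.png

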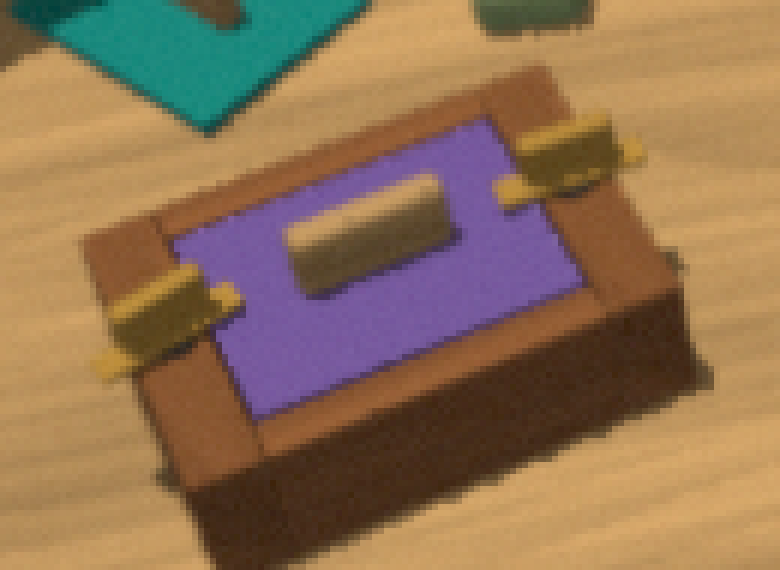

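```bash
python3 - <<'E'
from h import *
from plant import robot
mt=robot.camera_model("top");ms=robot.camera_model("scene")
T=lambda p:np.array(p,float)/5+[420,145]-.4
S=lambda p:np.array(p,float)/6+[135,255]-.4
# top corners order: farleft, farright, nearright, nearleft (top view); scene sees from the front
tc=[(188,222),(500,137),(583,375),(268,465)]
# scene: image of same corners (camera ahead, looking back)
sc=[(585,285),(255,418),(172,240),(490,118)]
P=[]
for a,b in zip(tc,sc):
    p,e=tri(mt,T(a),ms,S(b));P.append(p);print("panel",p.round(4),round(e,4))
P=np.array(P);c=P.mean(0);y=P[0]-P[1]+P[3]-P[2];x=P[0]-P[3]+P[1]-P[2]
print(c.round(4),np.arctan2(-y[0],y[1]),np.arctan2(x[1],x[0]))
# handle top ends
for a,b in [((330,297),(442,183)),((474,256),(290,232))]:
    p,e=tri(mt,T(a),ms,S(b));print("handle",p.round(4),round(e,4))
# fin top ends (centre line)
for n,a,b in [("L+",(160,347),(608,121)),("L-",(248,333),(520,147)),("R+",(562,244),(196,271)),("R-",(642,208),(116,320))]:
    p,e=tri(mt,T(a),ms,S(b));print("fin",n,p.round(4),round(e,4), onplane(mt,T(a),.09).round(4))
for a,b in [((158,181),(482,271)),((248,166),(424,302)),((260,242),(384,268)),((166,257),(437,243))]:
    p,e=tri(mt,a,ms,b);print("mat",p.round(4),round(e,4),onplane(mt,a,.004).round(4))
E
python3 - <<'E'
import cv2
t=cv2.imread("pics/top0.png")[145:275,140:280]
cv2.imwrite("pics/matc.png",cv2.resize(t,None,fx=4,fy=4))
t=cv2.imread("pics/scene0.png")[230:315,370:500]
cv2.imwrite("pics/matc2.png",cv2.resize(t,None,fx=5,fy=5))
E
```

```text
panel [ 0.5256 -0.2187  0.0572] 0.0005
panel [ 0.5574 -0.345   0.0579] 0.0011
panel [ 0.4597 -0.3696  0.057 ] 0.0002
panel [ 0.4272 -0.2427  0.0573] 0.0012
[ 0.4925 -0.294   0.0573] 0.24896631739912872 0.2431044122851231
handle [ 0.486  -0.2643  0.086 ] 0.0011
handle [ 0.4997 -0.3208  0.0895] 0.0012
fin L+ [ 0.4686 -0.1984  0.0841] 0.0014 [[ 0.4671 -0.198   0.09  ]]
fin L- [ 0.4732 -0.2328  0.0839] 0.0004 [[ 0.4716 -0.2316  0.09  ]]
fin R+ [ 0.505  -0.3568  0.0845] 0.001 [[ 0.5035 -0.3542  0.09  ]]
fin R- [ 0.5192 -0.3884  0.0829] 0.0019 [[ 0.5171 -0.3866  0.09  ]]
mat [0.5712 0.3952 0.0301] 0.0057 [[0.5789 0.4026 0.004 ]]
mat [0.607  0.2159 0.0081] 0.0179 [[0.6054 0.2079 0.004 ]]
mat [ 0.4455  0.1869 -0.0215] 0.0037 [[0.4399 0.1804 0.004 ]]
mat [ 0.4114  0.3684 -0.0019] 0.0211 [[0.4134 0.3772 0.004 ]]
```

View pics/matc.png

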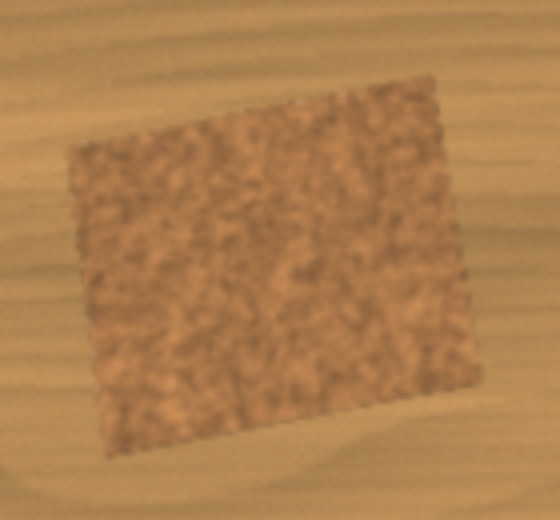

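View pics/matc2.png

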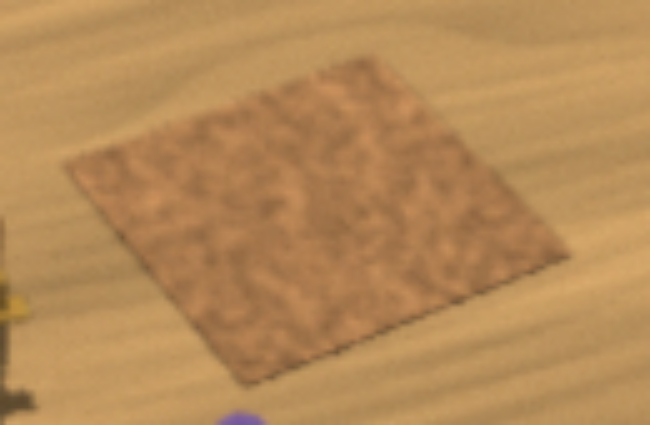

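```bash
cat >> h.py <<'E'
def rot_of(s):
    q=s["eef_rot"]; return R.from_quat([q[1],q[2],q[3],q[0]])
def target_rot(zang):
    # tool x down, tool z at world heading zang (jaw direction)
    x=np.array([0,0,-1.]);z=np.array([np.cos(zang),np.sin(zang),0]);y=np.cross(z,x)
    return R.from_matrix(np.c_[x,y,z])
def plan(s,pos,zang,flip=None):
    Rc=rot_of(s); best=None
    for k in (0,np.pi) if flip is None else (flip,):
        rv=(Rc.inv()*target_rot(zang+k)).as_rotvec()
        if best is None or np.linalg.norm(rv)<np.linalg.norm(best):best=rv
    d=Rc.inv().apply(np.array(pos)-s["tool_pos"])
    print("shift units",(d*10).round(3),"turn units",(best/(np.pi/2)).round(3),"deg",np.degrees(np.linalg.norm(best)).round(1))
def show(s):
    Rc=rot_of(s).as_matrix();print("t",s["clock"],"pos",np.round(s["tool_pos"],4),"xax",Rc[:,0].round(3),"zang",np.arctan2(Rc[1,2],Rc[0,2]).round(3),"q",np.round(s["joint_positions"],2),"F",np.round(s["ft_force"],1),"gap",round(float(s["finger_gap"]),4))
E
python3 - <<'E'
from h import *
from plant import robot
mt=robot.camera_model("top");ms=robot.camera_model("scene")
P=[]
for a,b in [((70,150),(570,255)),((435,76),(247,383)),((482,382),(65,162)),((108,458),(375,57))]:
    a=np.array(a)/4+[140,145]-.4;b=np.array(b)/5+[370,230]-.4
    p,e=tri(mt,a,ms,b);P.append(p);print("mat",p.round(4),round(e,4))
P=np.array(P);print(P.mean(0));y=P[0]-P[1]+P[3]-P[2];print("yaw",np.arctan2(-y[0],y[1]))
s=robot.get_state();show(s)
plan(s,[.472,-.2152,.2],.246-.11)
E
```

```text
mat [ 5.779e-01  4.064e-01 -1.000e-04] 0.0006
mat [0.6119 0.2093 0.0025] 0.0035
mat [0.4447 0.1818 0.0015] 0.0022
mat [ 0.4105  0.3796 -0.0028] 0.0026
[5.11239269e-01 2.94273693e-01 2.74897750e-04]
yaw 0.17103919004961096
t 0.15 pos [ 0.2638 -0.6208  0.205 ] xax [-0.001  0.001 -1.   ] zang -1.169 q [ 1.14  0.47 -0.05  1.53  0.02  1.14 -0.08] F [-0.   0.1  1. ] gap 0.0854
shift units [ 0.054  3.503 -2.919] turn units [-0.831 -0.001 -0.001] deg 74.8
```

move_arm:
  steps:
    - [[0.0,0.3,-0.25],[0,0,0]]
    - [[0.0,0.6,-0.5],[0,0,0]]
    - [[0.0,0.88,-0.73],[0,0,0]]
  gripper: 1

```text
clock: 0.45
tool_pos: [0.317, -0.5179, 0.2053]
eef_rot: [0.589, 0.39, 0.59, -0.39]
ft_force: [0.7, -0.3, 0.0]
finger_gap: 0.0854
```

move_arm:
  steps:
    - [[0.0,0.3,-0.25],[0,0,0]]
    - [[0.0,0.6,-0.5],[0,0,0]]
    - [[0.0,0.88,-0.73],[0,0,0]]

```text
clock: 0.75
tool_pos: [0.3695, -0.4161, 0.2056]
eef_rot: [0.59, 0.39, 0.59, -0.39]
ft_force: [0.6, 0.5, 1.2]
finger_gap: 0.0855
```

move_arm:
  steps:
    - [[0.0,0.3,-0.25],[0,0,0]]
    - [[0.0,0.6,-0.5],[0,0,0]]
    - [[0.0,0.88,-0.73],[0,0,0]]

```text
clock: 1.05
tool_pos: [0.4218, -0.3145, 0.2057]
eef_rot: [0.59, 0.39, 0.59, -0.39]
ft_force: [0.7, -1.2, -0.8]
finger_gap: 0.0855
```

move_arm:
  steps:
    - [[0.0,0.3,-0.25],[-0.09,0,0]]
    - [[0.0,0.6,-0.5],[-0.18,0,0]]
    - [[0.05,0.86,-0.73],[-0.27,0,0]]
    - [[0.05,0.86,-0.73],[-0.36,0,0]]
    - [[0.05,0.86,-0.73],[-0.45,0,0]]
    - [[0.05,0.86,-0.73],[-0.54,0,0]]
    - [[0.05,0.86,-0.73],[-0.63,0,0]]
    - [[0.05,0.86,-0.73],[-0.72,0,0]]
    - [[0.05,0.86,-0.73],[-0.8,0,0]]
    - [[0.05,0.86,-0.73],[-0.83,0,0]]
    - [[0.05,0.86,-0.73],[-0.83,0,0]]

```text
clock: 2.15
tool_pos: [0.4717, -0.2157, 0.2006]
eef_rot: [0.705, -0.047, 0.706, 0.048]
ft_force: [-0.6, -0.5, -0.9]
finger_gap: 0.0851
```

```bash
python3 - <<'E'
from h import *
from plant import robot
s=robot.get_state();show(s)
m=robot.camera_model("wrist");im=robot.get_image("wrist");save("pics/w1.png",im);np.save("w1.npy",m,allow_pickle=True)
print(proj(m,[[.472,-.2152,.09],[.512,-.3726,.09],[.4925,-.294,.09],[.4925,-.294,.06]]).round(1))
E
```

```text
t 2.15 pos [ 0.4717 -0.2157  0.2006] xax [-0.  0. -1.] zang 0.134 q [ 0.73  0.25 -0.46  1.89  0.13  1.03  0.36] F [-0.6 -0.5 -0.9] gap 0.0851
[[322.8 228.8]
 [343.1 398.5]
 [334.4 321.6]
 [333.5 304.5]]
```

View pics/w1.png

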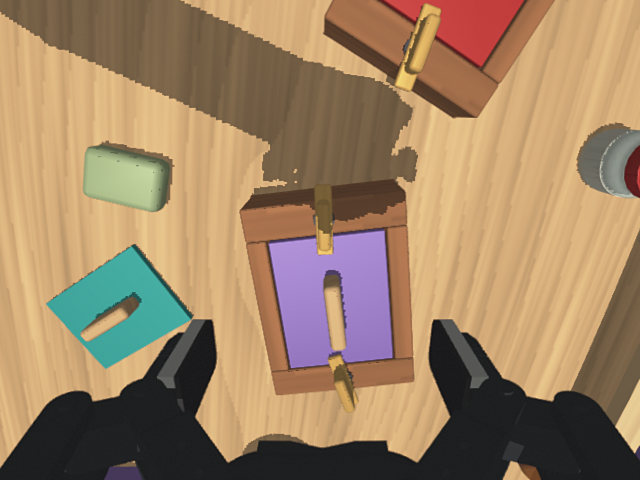

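The wrist picture shows the left fin at about (323,212), the handle at (335,313) and the right fin at (343,385). These match the projected estimates to within a couple of pixels. Next I descend on the left fin.

move_arm:
  steps:
    - [[0.3,0,0],[0,0,0]]
    - [[0.6,0,0],[0,0,0]]
    - [[0.8,0,0],[0,0,0]]
    - [[0.9,0,0],[0,0,0]]
    - [[0.9,0,0],[0,0,0]]
  gripper: 0.5

```text
clock: 2.7
tool_pos: [0.4712, -0.2153, 0.1097]
eef_rot: [0.705, -0.047, 0.706, 0.048]
ft_force: [-0.1, -0.3, 0.3]
finger_gap: 0.0427
```

```bash
python3 - <<'E'
from h import *
from plant import robot
s=robot.get_state();show(s)
m=robot.camera_model("wrist");im=robot.get_image("wrist");save("pics/w2.png",im)
print(proj(m,[[.472,-.2152,.09],[.472,-.2152,.068]]).round(1))
m1=np.load("w1.npy",allow_pickle=True).item()
E
```

```text
t 2.7 pos [ 0.4712 -0.2153  0.1097] xax [-0.002  0.001 -1.   ] zang 0.134 q [ 0.7   0.36 -0.43  1.98  0.2   0.84  0.29] F [-0.1 -0.3  0.3] gap 0.0427
[[323.8 278.4]
 [323.8 263.2]]
```

View pics/w2.png

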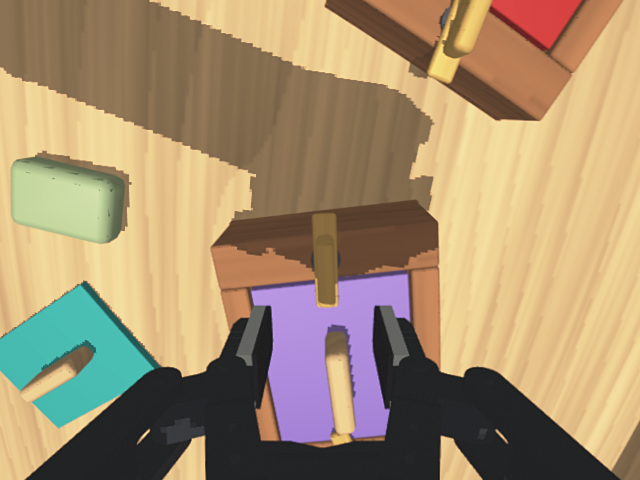

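The fin sits at (325,268), between the pads at 270 and 374, and its position agrees with the estimate. I'll go down and grip.

move_arm:
  steps:
    - [[0.2,0,0.0],[0,0,0]]
    - [[0.38,0,0.0],[0,0,0]]
    - [[0.38,0,0.0],[0,0,0]]
  gripper: 0.5

```text
clock: 3.05
tool_pos: [0.4713, -0.2155, 0.0723]
eef_rot: [0.705, -0.047, 0.706, 0.048]
ft_force: [-0.5, -0.4, -0.1]
finger_gap: 0.0428
```

move_arm:
  steps:
    - [[0,0,0],[0,0,0]]
    - [[0,0,0],[0,0,0]]
    - [[0,0,0],[0,0,0]]
    - [[0,0,0],[0,0,0]]
    - [[0,0,0],[0,0,0]]
  gripper: 0

```text
clock: 3.55
tool_pos: [0.4722, -0.2158, 0.0733]
eef_rot: [0.706, -0.048, 0.705, 0.047]
ft_force: [0.2, 1.1, -1.0]
finger_gap: 0.0001
```

The gap closed to zero, so the fin was not gripped. I'll look.

```bash
python3 - <<'E'
from h import *
from plant import robot
s=robot.get_state();show(s)
for n,b,z in(("wrist",None,1),("scene",(135,200,265,350),4),("top",(420,145,570,265),5)):
    save(f"pics/{n}3.png",robot.get_image(n),b,z)
m=robot.camera_model("wrist"); print(proj(m,[s["tool_pos"],[.472,-.2152,.09],[.472,-.2152,.068]]))
E
```

```text
t 3.55 pos [ 0.4722 -0.2158  0.0733] xax [ 0.001 -0.    -1.   ] zang 0.135 q [ 0.68  0.41 -0.42  2.01  0.24  0.76  0.26] F [ 0.2  1.1 -1. ] gap 0.0001
[[322.48042928 295.42325904]
 [322.28624224 311.24201108]
 [322.28755444 289.61931717]]
```

View pics/wrist3.png

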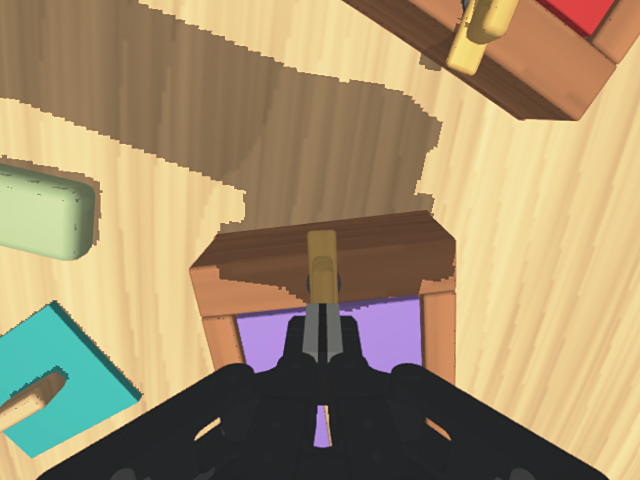

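View pics/scene3.png

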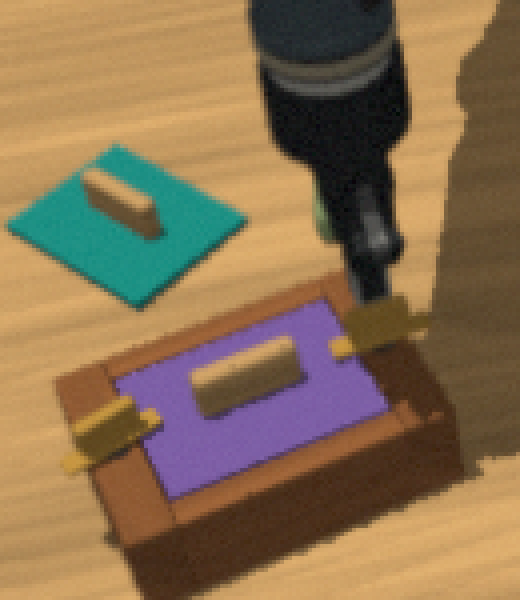

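View pics/top3.png

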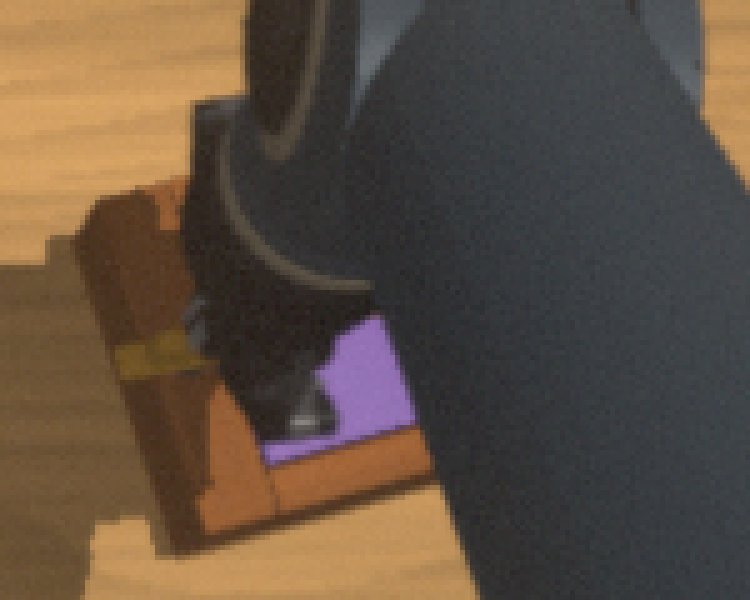

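```bash
python3 - <<'E'
from h import *
from plant import robot
s=robot.get_state()
ms=robot.camera_model("scene");mt=robot.camera_model("top");mw=robot.camera_model("wrist")
p=proj(ms,[s["tool_pos"],[.472,-.2152,.09],[.472,-.2152,.068]]);print((p-[135,200])*4)
p=proj(mt,[s["tool_pos"],[.472,-.2152,.09]]);print((p-[420,145])*5)
o,_=ray(mw,(320,240));print("wrist cam",o, s["tool_pos"])
im=cv2.cvtColor(cv2.imread("pics/wrist3.png"),cv2.COLOR_BGR2RGB);save("pics/w3c.png",im,(250,210,400,390),4)
E
```

```text
[[376.31351185 322.27520275]
 [373.45316015 301.58193042]
 [378.10492936 327.93960412]]
[[194.86883608 342.17835436]
 [202.71498148 331.17405909]]
wrist cam [ 0.46077377 -0.13210165  0.24046752] [ 0.47201985 -0.21564806  0.07292342]
```

View pics/w3c.png

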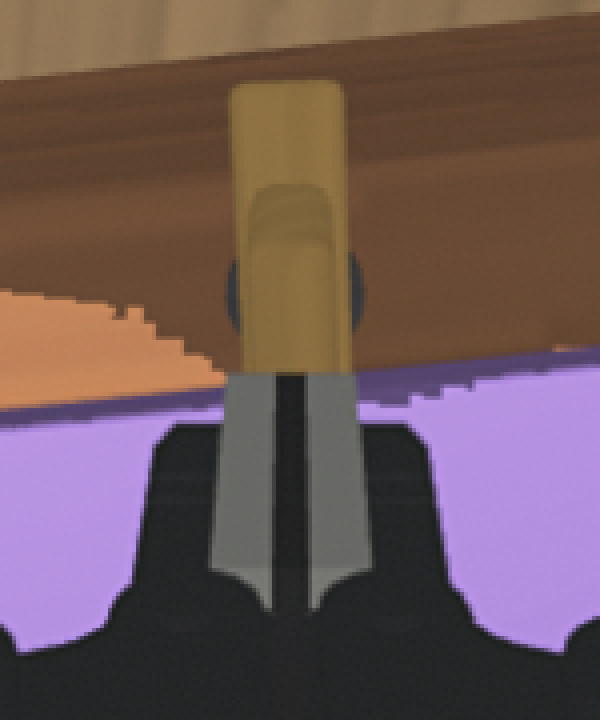

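```bash
python3 - <<'E'
from h import *
from plant import robot
ms=robot.camera_model("scene");mw=robot.camera_model("wrist")
s=robot.get_state()
print(tri(ms,np.array([372,303])/4+[135,200],mw,(322.5,303)))
im=cv2.cvtColor(cv2.imread("pics/scene3.png"),cv2.COLOR_BGR2RGB);save("pics/s3c.png",im,(300,180,460,400),3)
for y in(-.196,-.2158,-.235):
  for z in (.068,.09): print(y,z,proj(mw,[[.472,y,z]]))
E
```

```text
(array([ 0.47108348, -0.21465431,  0.08672871]), np.float64(0.0035920541632047547))
-0.196 0.068 [[327.59453174 254.09108751]]
-0.196 0.09 [[328.2665849 272.0957982]]
-0.2158 0.068 [[322.12744017 290.6904546 ]]
-0.2158 0.09 [[322.10671878 312.41576227]]
-0.235 0.068 [[317.18009014 323.76505207]]
-0.235 0.09 [[316.58677787 348.46630998]]
```

View pics/s3c.png

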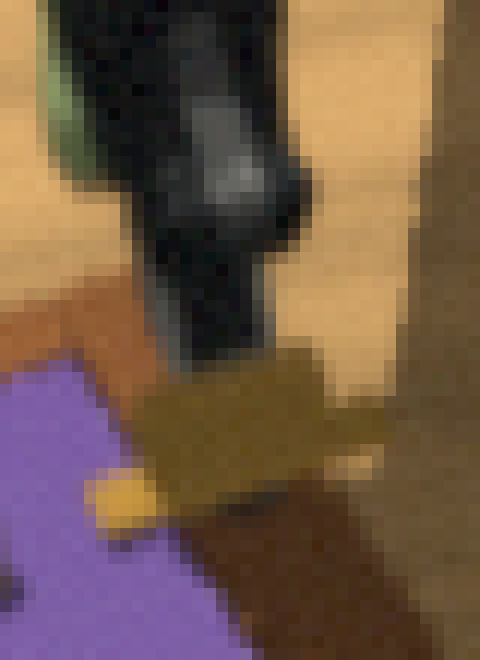

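Triangulating the shut fingertips gives z≈0.087 to 0.09, right at the fin's top, although the state reports the TCP at 0.073. So the tips stand about 15 mm higher than the reported TCP. I'll reopen, go about 15 mm lower while watching the force, and grip again.

move_arm:
  steps:
    - [[-0.05,0,0],[0,0,0]]
    - [[-0.05,0,0],[0,0,0]]
    - [[-0.05,0,0],[0,0,0]]
    - [[0.05,0,0],[0,0,0]]
    - [[0.1,0,0],[0,0,0]]
    - [[0.14,0,0],[0,0,0]]
    - [[0.14,0,0],[0,0,0]]
  gripper: 0.5

```text
clock: 4.4
tool_pos: [0.4713, -0.2153, 0.0578]
eef_rot: [0.705, -0.047, 0.706, 0.048]
ft_force: [-0.7, -0.1, 0.9]
finger_gap: 0.0424
```

move_arm:
  steps:
    - [[0,0,0],[0,0,0]]
    - [[0,0,0],[0,0,0]]
    - [[0,0,0],[0,0,0]]
    - [[0,0,0],[0,0,0]]
    - [[0,0,0],[0,0,0]]
  gripper: 0

```text
clock: 4.9
tool_pos: [0.4728, -0.2157, 0.0592]
eef_rot: [0.706, -0.048, 0.705, 0.047]
ft_force: [1.4, 0.7, 1.8]
finger_gap: 0.0077
```

move_arm:
  steps:
    - [[0,0,0],[0.08,0,0]]
    - [[0,0,0],[0.16,0,0]]
    - [[0,0,0],[0.24,0,0]]
    - [[0,0,0],[0.32,0,0]]
    - [[0,0,0],[0.4,0,0]]
    - [[0,0,0],[0.48,0,0]]
    - [[0,0,0],[0.56,0,0]]
    - [[0,0,0],[0.64,0,0]]
    - [[0,0,0],[0.72,0,0]]
    - [[0,0,0],[0.8,0,0]]
    - [[0,0,0],[0.86,0,0]]
    - [[0,0,0],[0.86,0,0]]

```text
clock: 6.1
tool_pos: [0.4718, -0.2151, 0.0592]
eef_rot: [0.58, 0.404, 0.581, -0.404]
ft_force: [-0.7, 1.2, 4.5]
finger_gap: 0.0074
```

```bash
python3 - <<'E'
from h import *
from plant import robot
s=robot.get_state();show(s)
for n,b,z in(("wrist",None,1),("scene",(135,200,265,350),4)):
    save(f"pics/{n}4.png",robot.get_image(n),b,z)
E
```

```text
t 6.1 pos [ 0.4718 -0.2151  0.0592] xax [-0.  0. -1.] zang -1.216 q [ 0.41  0.4  -0.08  2.04  0.05  0.7  -0.91] F [-0.7  1.2  4.5] gap 0.0074
```

View pics/wrist4.png

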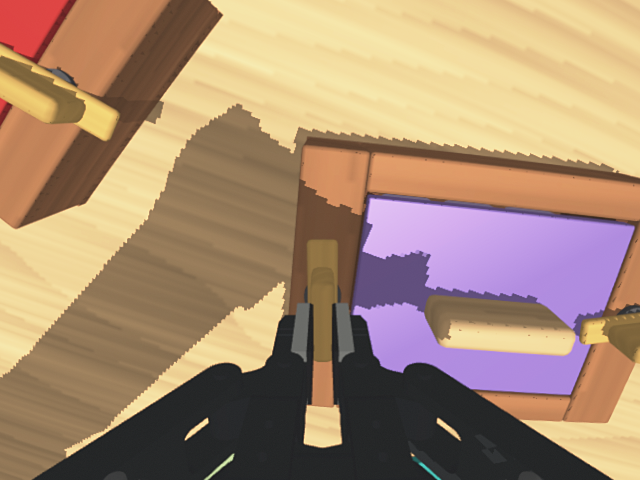

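View pics/scene4.png

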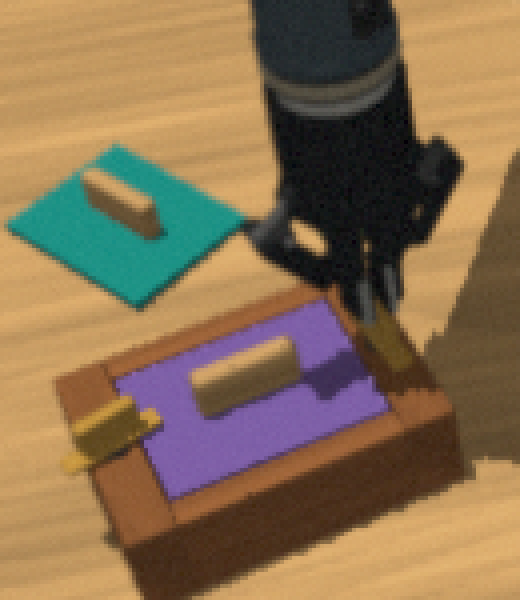

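The left button now lies along the case's x, as seen in the wrist view at (322,290), at about -1.46 rad. I'll release and rise.

move_arm:
  steps:
    - [[0,0,0],[0,0,0]]
    - [[0,0,0],[0,0,0]]
    - [[0,0,0],[0,0,0]]
    - [[-0.3,0,0],[0,0,0]]
    - [[-0.7,0,0],[0,0,0]]
    - [[-0.9,0,0],[0,0,0]]
    - [[-0.9,0,0],[0,0,0]]
  gripper: 0.4

```text
clock: 6.9
tool_pos: [0.474, -0.2167, 0.1519]
eef_rot: [0.583, 0.404, 0.578, -0.403]
ft_force: [0.9, -0.4, -1.3]
finger_gap: 0.0342
```

```bash
python3 - <<'E'
from h import *
from plant import robot
s=robot.get_state();show(s)
plan(s,[.512,-.3726,.15],.246+.17,0);plan(s,[.512,-.3726,.15],.246+.17,np.pi)
E
```

```text
t 6.9 pos [ 0.474  -0.2167  0.1519] xax [ 0.006 -0.003 -1.   ] zang -1.216 q [ 0.42  0.28 -0.08  1.96  0.03  0.9  -0.9 ] F [ 0.9 -0.4 -1.3] gap 0.0342
shift units [ 0.025 -0.185  1.594] turn units [-1.039  0.005  0.   ] deg 93.5
shift units [ 0.025 -0.185  1.594] turn units [ 0.961  0.    -0.005] deg 86.5
```

move_arm:
  steps:
    - [[0,-0.05,0.3],[-0.08,0,0]]
    - [[0,-0.1,0.6],[-0.16,0,0]]
    - [[0,-0.12,0.9],[-0.24,0,0]]
    - [[0,-0.12,1.0],[-0.32,0,0]]
    - [[0,-0.12,1.0],[-0.4,0,0]]
    - [[0,-0.12,1.0],[-0.48,0,0]]
    - [[0,-0.12,1.0],[-0.52,0,0]]

```text
clock: 7.6
tool_pos: [0.4945, -0.3135, 0.147]
eef_rot: [0.692, 0.139, 0.694, -0.139]
ft_force: [0.3, -1.0, 0.1]
finger_gap: 0.0342
```

```bash
python3 - <<'E'
from h import *
from plant import robot
s=robot.get_state();show(s)
plan(s,[.512,-.3726,.15],.246+.17,0)
E
```

```text
t 7.6 pos [ 0.4945 -0.3135  0.147 ] xax [-0.002  0.002 -1.   ] zang -0.396 q [ 0.65  0.39 -0.21  1.8   0.1   0.96  0.01] F [ 0.3 -1.   0.1] gap 0.0342
shift units [-0.031 -0.478  0.39 ] turn units [-0.517 -0.002 -0.001] deg 46.5
```

move_arm:
  steps:
    - [[-0.03,-0.25,0.2],[-0.08,0,0]]
    - [[-0.03,-0.48,0.39],[-0.16,0,0]]
    - [[-0.03,-0.48,0.39],[-0.24,0,0]]
    - [[-0.03,-0.48,0.39],[-0.32,0,0]]
    - [[-0.03,-0.48,0.39],[-0.4,0,0]]
    - [[-0.03,-0.48,0.39],[-0.48,0,0]]
    - [[-0.03,-0.48,0.39],[-0.52,0,0]]
    - [[-0.03,-0.48,0.39],[-0.52,0,0]]
  gripper: 0.5

```text
clock: 8.4
tool_pos: [0.5118, -0.3727, 0.1501]
eef_rot: [0.691, -0.146, 0.692, 0.147]
ft_force: [0.9, 1.0, 0.4]
finger_gap: 0.0433
```

```bash
python3 - <<'E'
from h import *
from plant import robot
s=robot.get_state();show(s)
m=robot.camera_model("wrist");save("pics/w5.png",robot.get_image("wrist"))
print(proj(m,[[.512,-.3726,.09],[.512,-.3726,.068],[.4727,-.2154,.09],[.4925,-.294,.09]]).round(1))
E
```

```text
t 8.4 pos [ 0.5118 -0.3727  0.1501] xax [-0.002  0.002 -1.   ] zang 0.417 q [ 0.83  0.48 -0.37  1.68  0.2   1.02  0.81] F [0.9 1.  0.4] gap 0.0433
[[322.8 252.4]
 [322.8 241.4]
 [376.1 -35.7]
 [347.2 121.9]]
```

View pics/w5.png

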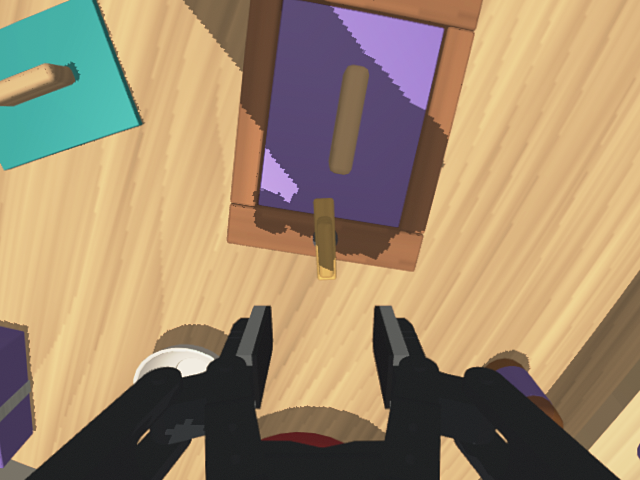

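The right fin is at (325,240), aligned with the jaws. I'll descend, grip and turn it clockwise.

move_arm:
  steps:
    - [[0.3,0,0.0],[0,0,0]]
    - [[0.6,0,0.0],[0,0,0]]
    - [[0.8,0,0.0],[0,0,0]]
    - [[0.92,0,0.0],[0,0,0]]
    - [[0.92,0,0.0],[0,0,0]]
  gripper: 0.5

```text
clock: 8.95
tool_pos: [0.5114, -0.3722, 0.0577]
eef_rot: [0.691, -0.145, 0.693, 0.147]
ft_force: [0.5, 0.5, 0.0]
finger_gap: 0.0428
```

move_arm:
  steps:
    - [[0,0,0],[0,0,0]]
    - [[0,0,0],[0,0,0]]
    - [[0,0,0],[0,0,0]]
    - [[0,0,0],[0,0,0]]
    - [[0,0,0],[0,0,0]]
  gripper: 0

```text
clock: 9.45
tool_pos: [0.5141, -0.3734, 0.0614]
eef_rot: [0.693, -0.147, 0.691, 0.146]
ft_force: [0.7, 1.0, 6.0]
finger_gap: 0.0067
```

move_arm:
  steps:
    - [[0,0,0],[0.08,0,0]]
    - [[0,0,0],[0.16,0,0]]
    - [[0,0,0],[0.24,0,0]]
    - [[0,0,0],[0.32,0,0]]
    - [[0,0,0],[0.4,0,0]]
    - [[0,0,0],[0.48,0,0]]
    - [[0,0,0],[0.56,0,0]]
    - [[0,0,0],[0.64,0,0]]
    - [[0,0,0],[0.72,0,0]]
    - [[0,0,0],[0.8,0,0]]
    - [[0,0,0],[0.88,0,0]]
    - [[0,0,0],[0.96,0,0]]
    - [[0,0,0],[1.0,0,0]]
    - [[0,0,0],[1.0,0,0]]

```text
clock: 10.85
tool_pos: [0.5116, -0.3725, 0.0613]
eef_rot: [0.592, 0.386, 0.593, -0.386]
ft_force: [-3.6, 3.6, 11.1]
finger_gap: 0.0068
```

move_arm:
  steps:
    - [[0,0,0],[0.03,0,0]]
    - [[0,0,0],[0.03,0,0]]

```text
clock: 11.05
tool_pos: [0.5116, -0.3724, 0.0613]
eef_rot: [0.582, 0.4, 0.584, -0.4]
ft_force: [-4.3, 3.0, 10.9]
finger_gap: 0.0071
```

move_arm:
  steps:
    - [[0,0,0],[0,0,0]]
    - [[0,0,0],[0,0,0]]
    - [[0,0,0],[0,0,0]]
    - [[-0.3,0,0],[0,0,0]]
    - [[-0.7,0,0],[0,0,0]]
    - [[-0.95,0,0],[0,0,0]]
    - [[-0.95,0,0],[0,0,0]]
  gripper: 0.4

```text
clock: 11.75
tool_pos: [0.5149, -0.3747, 0.159]
eef_rot: [0.586, 0.4, 0.581, -0.399]
ft_force: [1.6, -0.7, 0.8]
finger_gap: 0.0342
```

```bash
python3 - <<'E'
from h import *
from plant import robot
s=robot.get_state();show(s)
m=robot.camera_model("wrist");save("pics/w6.png",robot.get_image("wrist"));save("pics/s6.png",robot.get_image("scene"),(135,200,265,350),4)
print(proj(m,[[.512,-.3726,.09],[.512,-.3726,.068],[.4727,-.2154,.09],[.4925,-.294,.09]]).round(1))
E
```

```text
t 11.75 pos [ 0.5149 -0.3747  0.159 ] xax [ 0.007 -0.004 -1.   ] zang -1.201 q [ 0.51  0.44  0.08  1.69 -0.04  1.   -0.6 ] F [ 1.6 -0.7  0.8] gap 0.0342
[[316.6 251.2]
 [316.8 240.8]
 [ 73.3 222.9]
 [194.3 236.8]]
```

View pics/w6.png

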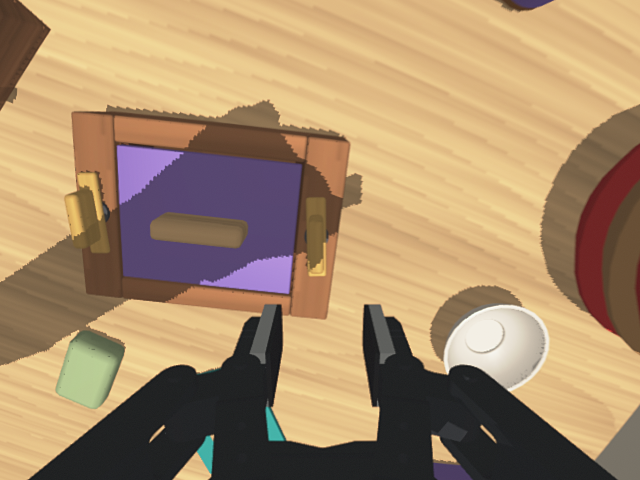

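View pics/s6.png

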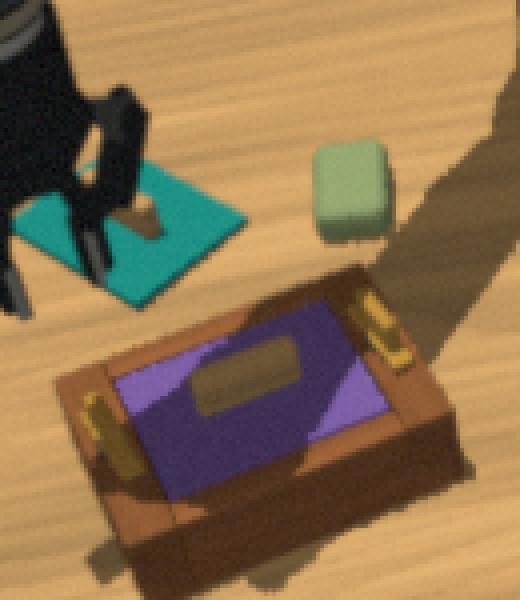

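Both buttons now lie along the case's x: the left at (90,215) and the right at (316,237), both off the panel, which spans columns 117 to 303. Next is the handle.

```bash
python3 - <<'E'
from h import *
from plant import robot
s=robot.get_state()
plan(s,[.4927,-.2932,.15],.246)
m=robot.camera_model("wrist")
# top-face centre of handle seen in w6
print(onplane(m,[(152,222),(246,230),(199,226)],.09), onplane(m,[(118,145),(303,162),(292,293),(123,277)],.06).mean(0))
E
```

```text
shift units [ 0.048  0.103 -0.815] turn units [-0.921  0.     0.   ] deg 82.9
[[ 0.49106588 -0.26441185  0.09      ]
 [ 0.50780459 -0.32273416  0.09      ]
 [ 0.49946241 -0.29368668  0.09      ]] [ 0.49226219 -0.29304182  0.06      ]
```

move_arm:
  steps:
    - [[0.04,0.03,-0.25],[-0.08,0,0]]
    - [[0.04,0.06,-0.5],[-0.16,0,0]]
    - [[0.04,0.1,-0.75],[-0.24,0,0]]
    - [[0.04,0.1,-0.815],[-0.32,0,0]]
    - [[0.04,0.1,-0.815],[-0.4,0,0]]
    - [[0.04,0.1,-0.815],[-0.48,0,0]]
    - [[0.04,0.1,-0.815],[-0.56,0,0]]
    - [[0.04,0.1,-0.815],[-0.64,0,0]]
    - [[0.04,0.1,-0.815],[-0.72,0,0]]
    - [[0.04,0.1,-0.815],[-0.8,0,0]]
    - [[0.04,0.1,-0.815],[-0.88,0,0]]
    - [[0.04,0.1,-0.815],[-0.92,0,0]]
    - [[0.04,0.1,-0.815],[-0.92,0,0]]
  gripper: 0.6

```text
clock: 13.15
tool_pos: [0.4914, -0.2928, 0.1489]
eef_rot: [0.701, -0.085, 0.703, 0.087]
ft_force: [-0.2, 0.5, 0.1]
finger_gap: 0.0515
```

```bash
python3 - <<'E'
from h import *
from plant import robot
s=robot.get_state();show(s);plan(s,[.4925,-.2932,.05],.246)
m=robot.camera_model("wrist");save("pics/w7.png",robot.get_image("wrist"))
print(proj(m,[[.4925,-.2932,.09],[.4925,-.2932,.06]]).round(1))
E
```

```text
t 13.15 pos [ 0.4914 -0.2928  0.1489] xax [-0.003  0.002 -1.   ] zang 0.244 q [ 0.66  0.37 -0.25  1.83  0.11  0.95  0.61] F [-0.2  0.5  0.1] gap 0.0515
shift units [ 0.989 -0.009  0.012] turn units [-0.001 -0.002 -0.002] deg 0.2
[[324.  254.1]
 [324.  239.4]]
```

View pics/w7.png

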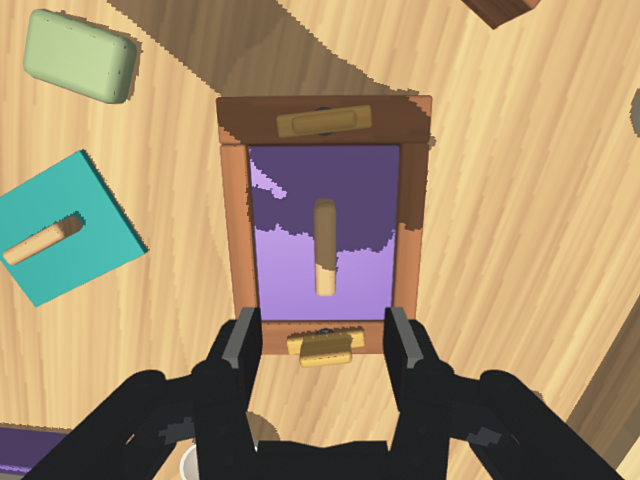

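Both buttons are clear, and the handle at (325,248) is centred between the jaws. I'll descend and grip.

move_arm:
  steps:
    - [[0.3,0,0.01],[0,0,0]]
    - [[0.6,0,0.01],[0,0,0]]
    - [[0.8,0,0.01],[0,0,0]]
    - [[0.92,0,0.01],[0,0,0]]
    - [[0.98,0,0.01],[0,0,0]]
    - [[0.98,0,0.01],[0,0,0]]
  gripper: 0.5

```text
clock: 13.8
tool_pos: [0.4933, -0.2929, 0.0523]
eef_rot: [0.702, -0.086, 0.702, 0.086]
ft_force: [0.1, 0.7, -0.4]
finger_gap: 0.0426
```

move_arm:
  steps:
    - [[0,0,0],[0,0,0]]
    - [[0,0,0],[0,0,0]]
    - [[0,0,0],[0,0,0]]
    - [[0,0,0],[0,0,0]]
    - [[0,0,0],[0,0,0]]
  gripper: 0

```text
clock: 14.3
tool_pos: [0.4943, -0.2935, 0.0541]
eef_rot: [0.702, -0.087, 0.701, 0.086]
ft_force: [-0.6, 0.8, 5.5]
finger_gap: 0.0121
```

```bash
python3 - <<'E'
from h import *
from plant import robot
s=robot.get_state();show(s)
save("pics/w8.png",robot.get_image("wrist"));save("pics/s8.png",robot.get_image("scene"),(135,200,265,350),4)
E
```

```text
t 14.3 pos [ 0.4943 -0.2935  0.0541] xax [ 0.002 -0.001 -1.   ] zang 0.245 q [ 0.63  0.49 -0.22  1.91  0.15  0.76  0.57] F [-0.6  0.8  5.5] gap 0.0121
```

View pics/w8.png

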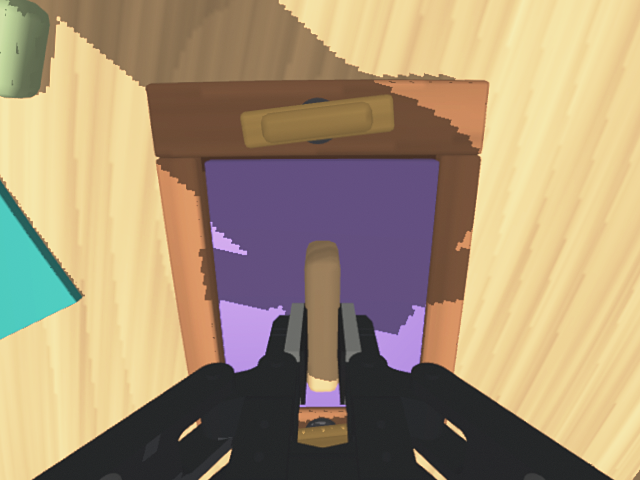

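View pics/s8.png

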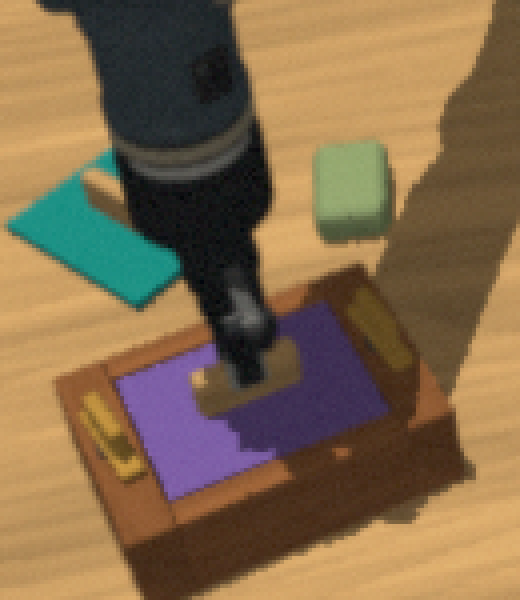

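Gripped, gap 12 mm, pads on either side of the handle at (322,320). I'll lift straight and slowly, then check.

move_arm:
  steps:
    - [[-0.04,0,0],[0,0,0]]
    - [[-0.08,0,0],[0,0,0]]
    - [[-0.14,0,0],[0,0,0]]
    - [[-0.2,0,0],[0,0,0]]
    - [[-0.3,0,0],[0,0,0]]
    - [[-0.4,0,0],[0,0,0]]
    - [[-0.55,0,0],[0,0,0]]
    - [[-0.7,0,0],[0,0,0]]
    - [[-0.85,0,0],[0,0,0]]
    - [[-0.95,0,0],[0,0,0]]
    - [[-1.0,0,0],[0,0,0]]
    - [[-1.0,0,0],[0,0,0]]

```text
clock: 15.6
tool_pos: [0.4938, -0.2933, 0.1536]
eef_rot: [0.702, -0.087, 0.701, 0.086]
ft_force: [-0.0, -0.1, -2.4]
finger_gap: 0.0122
```

```bash
python3 - <<'E'
from h import *
from plant import robot
s=robot.get_state();show(s)
save("pics/w9.png",robot.get_image("wrist"));save("pics/s9.png",robot.get_image("scene"),(120,170,300,350),3.3)
plan(s,[.511,.2935,.154],.245)
E
```

```text
t 15.6 pos [ 0.4938 -0.2933  0.1536] xax [ 0.001 -0.001 -1.   ] zang 0.245 q [ 0.66  0.37 -0.25  1.83  0.11  0.96  0.61] F [-0.  -0.1 -2.4] gap 0.0122
shift units [-0.008  5.652  1.588] turn units [-0.     0.001  0.001] deg 0.1
```

View pics/w9.png

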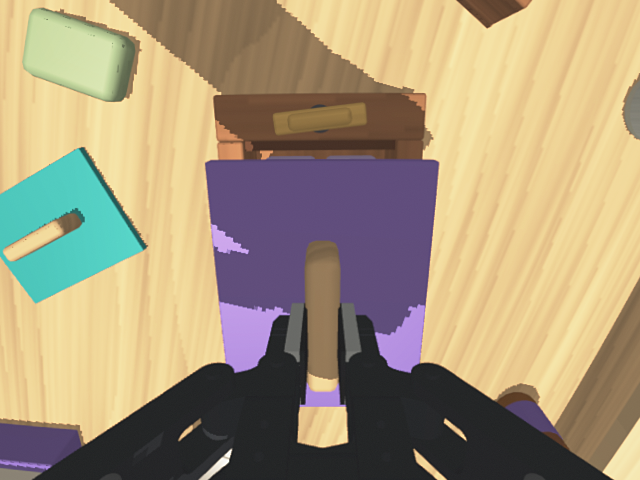

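View pics/s9.png

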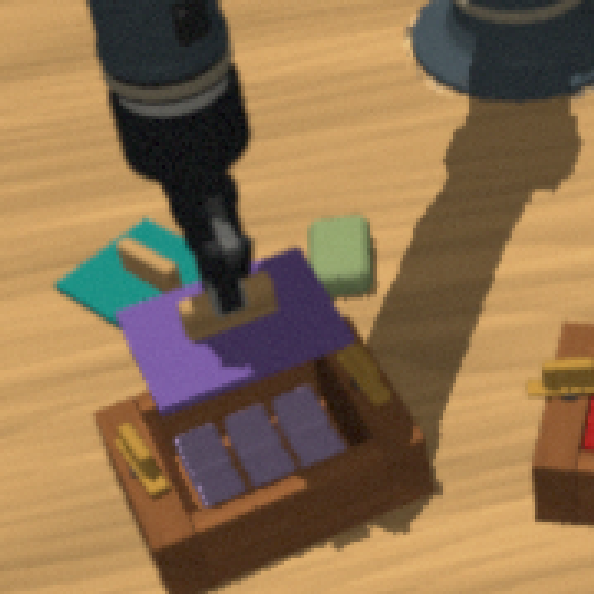

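The panel is out, held level, 0.25 kg showing as -2.4 N. Now I carry it to the mat.

move_arm:
  steps:
    - [[0,0.15,0.04],[0,0,0]]
    - [[0,0.4,0.11],[0,0,0]]
    - [[0,0.67,0.19],[0,0,0]]
    - [[0,0.95,0.265],[0,0,0]]

```text
clock: 16.1
tool_pos: [0.4957, -0.1922, 0.1521]
eef_rot: [0.701, -0.086, 0.702, 0.087]
ft_force: [0.3, -1.1, -1.8]
finger_gap: 0.0122
```

move_arm:
  steps:
    - [[0,0.25,0.07],[0,0,0]]
    - [[0,0.5,0.14],[0,0,0]]
    - [[0,0.75,0.21],[0,0,0]]
    - [[0,0.95,0.265],[0,0,0]]

```text
clock: 16.5
tool_pos: [0.498, -0.0927, 0.1523]
eef_rot: [0.701, -0.087, 0.702, 0.088]
ft_force: [0.4, -0.2, -1.0]
finger_gap: 0.0122
```

move_arm:
  steps:
    - [[0,0.25,0.07],[0,0,0]]
    - [[0,0.5,0.14],[0,0,0]]
    - [[0,0.75,0.21],[0,0,0]]
    - [[0,0.95,0.265],[0,0,0]]

```text
clock: 16.9
tool_pos: [0.5005, 0.0057, 0.1523]
eef_rot: [0.701, -0.087, 0.702, 0.088]
ft_force: [0.6, -0.3, -1.7]
finger_gap: 0.0121
```

move_arm:
  steps:
    - [[0,0.25,0.07],[0,0,0]]
    - [[0,0.5,0.14],[0,0,0]]
    - [[0,0.75,0.21],[0,0,0]]
    - [[0,0.95,0.265],[0,0,0]]

```text
clock: 17.3
tool_pos: [0.5029, 0.104, 0.1523]
eef_rot: [0.701, -0.087, 0.702, 0.087]
ft_force: [0.8, 0.1, -1.3]
finger_gap: 0.0122
```

move_arm:
  steps:
    - [[0,0.25,0.07],[0,0,0]]
    - [[0,0.5,0.14],[0,0,0]]
    - [[0,0.75,0.21],[0,0,0]]
    - [[0,0.9,0.265],[0,0,0]]
    - [[0,0.95,0.265],[0,0,0]]
    - [[0,0.95,0.265],[0,0,0]]

```text
clock: 17.9
tool_pos: [0.5056, 0.2007, 0.1523]
eef_rot: [0.701, -0.087, 0.702, 0.087]
ft_force: [0.1, -0.8, -1.8]
finger_gap: 0.0124
```

```bash
python3 - <<'E'
from h import *
from plant import robot
s=robot.get_state();show(s)
plan(s,[.511,.2935,.154],.245)
E
```

```text
t 17.9 pos [0.5056 0.2007 0.1523] xax [-0.001 -0.    -1.   ] zang 0.247 q [-0.09  0.35 -0.46  1.88  0.19  0.95 -0.38] F [ 0.1 -0.8 -1.8] gap 0.0124
shift units [-0.017  0.887  0.279] turn units [ 0.001 -0.001  0.   ] deg 0.1
```

move_arm:
  steps:
    - [[0,0.25,0.08],[0,0,0]]
    - [[0,0.5,0.16],[0,0,0]]
    - [[0,0.75,0.23],[0,0,0]]
    - [[0,0.88,0.27],[0,0,0]]
    - [[0,0.88,0.27],[0,0,0]]

```text
clock: 18.4
tool_pos: [0.5113, 0.2928, 0.1526]
eef_rot: [0.702, -0.087, 0.702, 0.087]
ft_force: [0.1, -0.1, -1.3]
finger_gap: 0.0118
```

move_arm:
  steps:
    - [[0.15,0,0],[0,0,0]]
    - [[0.35,0,0],[0,0,0]]
    - [[0.55,0,0],[0,0,0]]
    - [[0.75,0,0],[0,0,0]]
    - [[0.9,0,0],[0,0,0]]
    - [[1.0,0,0],[0,0,0]]
    - [[1.0,0,0],[0,0,0]]

```text
clock: 19.1
tool_pos: [0.5111, 0.2902, 0.0511]
eef_rot: [0.701, -0.087, 0.703, 0.085]
ft_force: [-0.1, 0.3, -1.9]
finger_gap: 0.012
```

```bash
python3 - <<'E'
from h import *
from plant import robot
s=robot.get_state();show(s)
save("pics/w10.png",robot.get_image("wrist"));save("pics/s10.png",robot.get_image("scene"),(340,180,520,330),4)
plan(s,[.511,.2935,.006],.245)
E
```

```text
t 19.1 pos [0.5111 0.2902 0.0511] xax [-0.003 -0.002 -1.   ] zang 0.244 q [-0.27  0.54 -0.42  1.86  0.3   0.8  -0.61] F [-0.1  0.3 -1.9] gap 0.012
shift units [0.451 0.033 0.009] turn units [-0.001 -0.002  0.001] deg 0.2
```

View pics/s10.png

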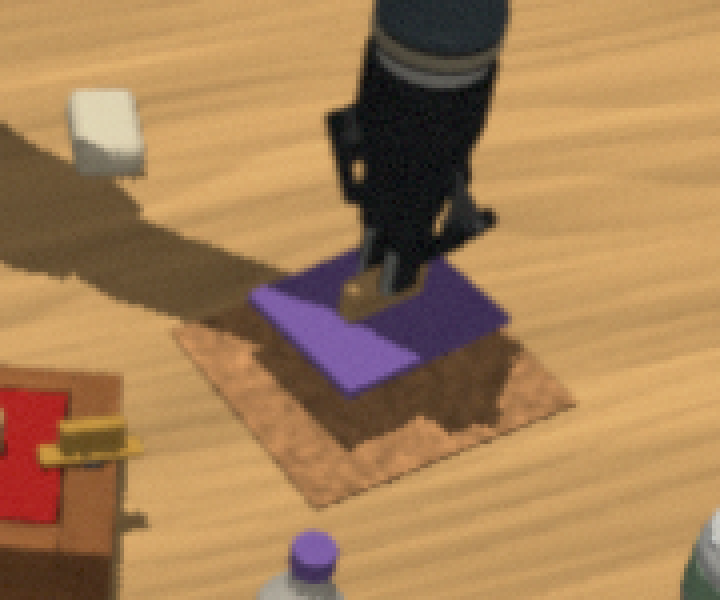

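View pics/w10.png

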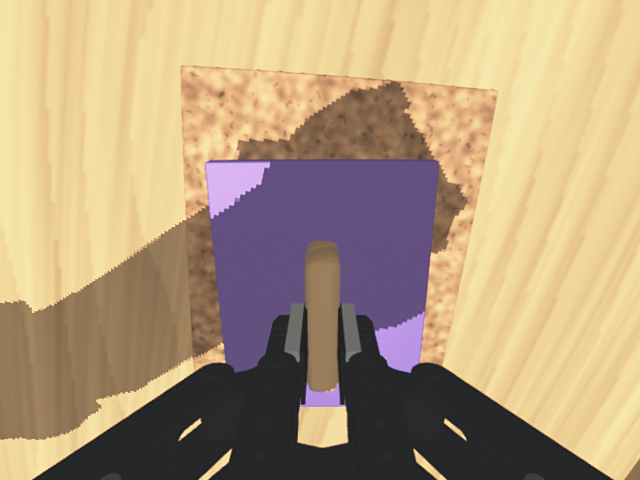

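The panel hangs level over the mat. Lowering gently.

move_arm:
  steps:
    - [[0.08,0.03,0],[0,0,0]]
    - [[0.17,0.03,0],[0,0,0]]
    - [[0.26,0.03,0],[0,0,0]]
    - [[0.33,0.03,0],[0,0,0]]
    - [[0.38,0.03,0],[0,0,0]]
    - [[0.41,0.03,0],[0,0,0]]
    - [[0.41,0.03,0],[0,0,0]]

```text
clock: 19.9
tool_pos: [0.5109, 0.2945, 0.0113]
eef_rot: [0.702, -0.086, 0.702, 0.086]
ft_force: [-0.6, 0.1, -1.1]
finger_gap: 0.0121
```

move_arm:
  steps:
    - [[0.01,0,0],[0,0,0]]
    - [[0.02,0,0],[0,0,0]]
    - [[0.03,0,0],[0,0,0]]
    - [[0.03,0,0],[0,0,0]]

```text
clock: 20.3
tool_pos: [0.5111, 0.2946, 0.0088]
eef_rot: [0.702, -0.086, 0.702, 0.086]
ft_force: [-0.2, 0.2, -2.4]
finger_gap: 0.0121
```

move_arm:
  steps:
    - [[0.01,0,0],[0,0,0]]
    - [[0.02,0,0],[0,0,0]]
    - [[0.03,0,0],[0,0,0]]
    - [[0.03,0,0],[0,0,0]]

```text
clock: 20.7
tool_pos: [0.5111, 0.2946, 0.0062]
eef_rot: [0.702, -0.086, 0.702, 0.086]
ft_force: [-1.5, -1.4, 2.2]
finger_gap: 0.0122
```

Contact: the vertical force went from -2.4 to +2.2 N. Releasing and rising.

move_arm:
  steps:
    - [[0,0,0],[0,0,0]]
    - [[0,0,0],[0,0,0]]
    - [[0,0,0],[0,0,0]]
    - [[0,0,0],[0,0,0]]
    - [[-0.1,0,0],[0,0,0]]
    - [[-0.3,0,0],[0,0,0]]
    - [[-0.6,0,0],[0,0,0]]
    - [[-0.9,0,0],[0,0,0]]
    - [[-1.0,0,0],[0,0,0]]
    - [[-1.0,0,0],[0,0,0]]
  gripper: 0.5

```text
clock: 21.7
tool_pos: [0.5122, 0.2954, 0.1078]
eef_rot: [0.703, -0.086, 0.7, 0.087]
ft_force: [0.2, 0.3, 0.1]
finger_gap: 0.0425
```

move_arm:
  steps:
    - [[-0.3,0,0],[0,0,0]]
    - [[-0.6,0,0],[0,0,0]]
    - [[-0.8,0,0],[0,0,0]]
    - [[-0.8,0,0],[0,0,0]]

```text
clock: 22.1
tool_pos: [0.512, 0.2955, 0.1873]
eef_rot: [0.703, -0.086, 0.701, 0.087]
ft_force: [0.3, -0.4, -0.5]
finger_gap: 0.0425
```

```bash
python3 - <<'E'
from h import *
from plant import robot
s=robot.get_state();show(s)
im=robot.get_image("wrist");m=robot.camera_model("wrist");save("pics/w11.png",im);sc=robot.get_image("scene");save("pics/s11.png",sc)
k=mask(im,(115,60,40),(140,255,255));k=cv2.morphologyEx(k,cv2.MORPH_OPEN,np.ones((5,5)))
c=max(cv2.findContours(k,0,2)[0],key=cv2.contourArea)
q=cv2.approxPolyDP(cv2.convexHull(c),12,True).reshape(-1,2);print(q)
P=onplane(m,q,.012);print(P.round(4),P.mean(0),np.linalg.norm(np.roll(P,-1,0)-P,axis=1))
E
```

```text
t 22.1 pos [0.512  0.2955 0.1873] xax [ 0.003  0.002 -1.   ] zang 0.245 q [-0.23  0.39 -0.48  1.74  0.2   1.05 -0.53] F [ 0.3 -0.4 -0.5] gap 0.0425
[[375 138]
 [370 272]
 [271 273]
 [264 138]]
[[0.5403 0.3678 0.012 ]
 [0.5715 0.2452 0.012 ]
 [0.478  0.2208 0.012 ]
 [0.4465 0.3444 0.012 ]] [0.50905819 0.29455076 0.012     ] [0.12651388 0.09663104 0.12760718 0.09661692]
```

View pics/w11.png

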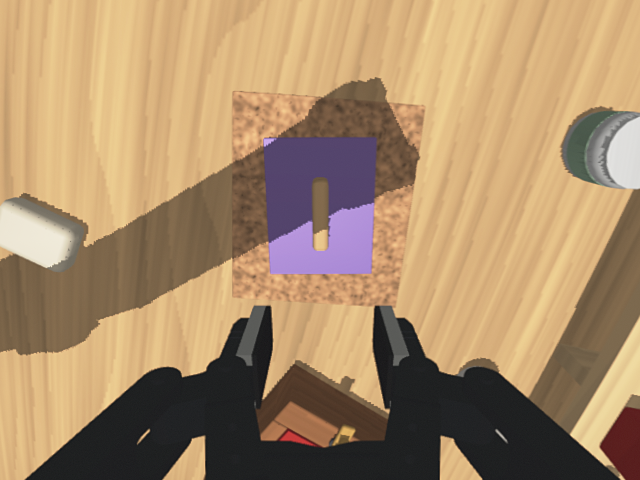

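View pics/s11.png

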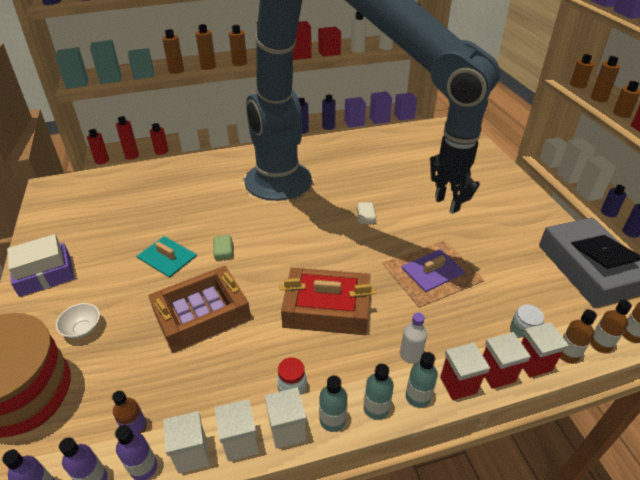

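The panel lies flat and centred on the mat at wrist (320,207), within about 2 mm of the mat's centre, and the arm is clear. Handing in.

```bash
python3 - <<'E'
from plant import robot
print(robot.finish_job())
E
```

```text
the job is handed in; nothing more can be done
None
```

The lavender panel is out of its case and lying flat, handle up, on the cork mat; I handed the job in at about 22 s of the 69 s allowed. `finish_job` gives no verdict, so what follows is from my own last checks.

- **Buttons:** I turned both clockwise by gripping their fins, to about -1.46 rad (left) and -1.45 rad (right). These angles come from the tool heading. The pictures showed both strips clear of the panel before I lifted it.
- **Placing:** The last wrist picture puts the panel's centre at (0.509, 0.295). The mat's centre measured (0.511, 0.294) from two views, so it is about 2 mm off. Contact was gentle, about 2 N.
- **Robot:** The gripper is open and well above the panel, and the last force reading was near zero.

**What failed or disagreed:**
- **First grip missed:** My first try on the left fin shut on nothing. The shut fingertips triangulated about 15 mm above the reported TCP, so I went lower and gripped both fins and the handle there. I never found the cause of that difference.
- **Gap readings:** The finger gap read 2 to 3 mm less than the stated fin and handle widths.
- **Rim height:** The rim measured 57 mm against the stated 60 mm.

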